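Shut the gas and set the lock-off block

TASK

Make the gas safe for work on the hob: first turn the stop valve's lever fully shut, square across the pipe. Then lift the tall lock-off block out of its lane in the parts bin by its two ends, stand it on the open worktop and let go, take it again by its long sides and lower it, without dropping it, into the cradle on the pipe so that it sits flat on the cradle floor. Leave the lever shut and the other parts and tools where they are.

Things in the scene. Friction and masses are not known exactly. Their poses are not given: they have to be found in the camera images.
- valve: Fixed stop valve on a bridge of copper pipe. Origin on the worktop straight under the valve stem; x is across the pipe (away from the robot at yaw 0), y along the pipe, z up. The pipe (22 mm thick, axis 35 mm up) runs from y = -70 to y = +145 mm and goes down into the worktop at both ends. The brass valve body is 38 mm thick.
- lever (a joint): Angle of the valve lever about the upright stem: 0 = shut, stop, lever points along the valve's -x, square across the pipe; 1.571 = open, stop, lever points along the valve's +y, over the pipe and the cradle. It turns stiffly (about 2 N at the grip) and stays where it is left. From above it turns anticlockwise to shut.
- stem (a point): Point on the lever's hinge axis, 72 mm above the worktop, level with the lever. The lever's hub is 28 mm across and its flat arm is 12 mm wide, 8 mm thick.
- lever_grip (a point): Centre of the lever's black rubber grip, 108 mm from the hinge axis, 72 mm up. The grip is 46 mm long (82 to 128 mm from the axis), 14 mm wide and 20 mm high (62 to 82 mm above the worktop). Its x axis points from the grip towards the stem.
- cradle (a point): Centre of the floor of the steel cradle on the pipe, 75 mm from the stem along valve +y, 50 mm up; axes as the valve's. Inside 64 mm (x) by 40 mm (y). Back wall at +x, 5 mm thick, 55 mm above the floor; elsewhere only lips 3 mm thick, 5 mm high. The block goes here with its length along x, either way round; fingers have room only at its long sides. The open lever lies over the cradle.
- bin: Fixed grey parts bin, 160 mm (x) by 148 mm (y), 67 mm high; origin centre of its underside. Floor 12 mm thick. Three lanes along x side by side at y = -48, 0 and +48 mm, each 150 mm by 44 mm inside, walls 4 to 5 mm thick. One part lies in each lane; which one is where varies.
- block: The lock-off block: loose plain aluminium block 56 mm long (x), 30 mm wide (y), 40 mm high (z), 0.18 kg or so, with a dark padlock hole 10 mm across seen on its long sides; the tallest of the bin's parts. Origin centre of its underside. It stands in a lane of the bin with its length along the lane; the lane walls leave finger room only at its ends.
- coupling: Bystander in another bin lane: brass pipe sleeve, standing, 32 mm across, 36 mm high. Origin centre of its underside.
- packer: Bystander in another bin lane: low aluminium packer 40 x 30 x 14 mm. Origin centre of its underside.
- wrench: Bystander: steel wrench 200 mm long lying on the worktop beyond the valve. Its length is x; origin centre of its underside.
- burner_cap: Bystander: dark round burner cap 72 mm across, 12 mm thick, lying on the worktop beyond the bin. Origin centre of its underside.

How it is judged (in metres and radians):
On the way, in this order (a step that is already met when the one before it is completed fails the run):
1. the lever is turned shut (value of joint lever below 0.1 rad), for 0.2 s.
2. the block stands upright on the open worktop, let go (height (world z) of block below 0.006 m and angle between block's own z axis and vertical below 0.1 rad and contact force between the fingers and block below 0.05 N and linear speed of block below 0.03 m/s), for 0.2 s.
At the end, for the whole second after the job is handed in: Lever within 0.12 rad of shut; block released, at rest, upright (0.08 rad), flat on the cradle floor (3 mm), within 10 mm of the cradle centre in x and y, its length along the valve x (0.3 rad); every bystander within 30 mm of its start (value of joint lever below 0.12 rad and x of block in the frame of cradle between -0.01 and 0.01 m and y of block in the frame of cradle between -0.01 and 0.01 m and z of block in the frame of cradle between -0.003 and 0.003 m and angle between block's own z axis and vertical below 0.08 rad and angle between the x axis of block and the x axis of valve, either way round below 0.3 rad and linear speed of block below 0.02 m/s and contact force between the fingers and block below 0.05 N and distance of each of coupling, packer, wrench, burner_cap from where it was at the start of the episode below 0.03 m); the robot touches nothing.
It fails at once if the block is dropped or thrown (faster than 0.5 m/s while not held, a fall of about 13 mm) (contact force between the fingers and block below 0.05 N and linear speed of block above 0.5 m/s).
It fails at once if a bystander is moved more than 30 mm (distance of any of coupling, packer, wrench, burner_cap from where it was at the start of the episode above 0.03 m).
It also fails if it takes over 67 s, if anything falls off the work surface, if the arm or the gripper's body presses on something with over 40 N, if the wrist force passes 120 N, or if a joint passes its speed limit or range.

ROBOT

A 6-joint arm with a two-finger parallel gripper is mounted at the origin on the work surface. World frame = base frame: x ahead of the robot, y to its left, z up, the work surface at z = 0. Lengths are in mm, angles in rad, forces in N, time in s.
With the tool pointing down it reaches from about 150 to 775 mm from the base axis. Payload 6.1 kg.
Tool frame: the origin (TCP) lies at the very end of the fingers, on their centre line; the grasp point (between the pads) lies env.tcp_to_grasp behind it (env.tcp_to_grasp is the distance from the TCP to the grasp point, in mm); z points along the fingers, y is the line along which they close (so a half turn about z gives the same grasp; the last joint's range is limited). The gripper opens to 85 mm and grips with 20 to 120 N. Pads are 22 mm wide; open, the fingers measure 114 mm over their backs; the gripper's body (76 mm by 85 mm) begins 54 mm behind the grasp point. The pads swing forward as they close: fully open they stand 13 mm farther back than shut.
Start: joints at [-1.116, 0.126, -0.04, 1.405, 0, 1.571], TCP at [230.615, -471.62, 231.295] pointing down, gripper open.
Joint ranges: [-2.72, 2.72], [-0.95, 1.95], [-1.27, 1.35], [-1.78, 2.02], [-1.46, 1.47], [-3.14, 3.14]. Speed limits (rad/s): [2.39, 2.39, 3.01, 3.14, 3.14, 3.14].

INTERFACE

Orientations are given as a unit quaternion [x, y, z, w].
In Python, from bench import env, imaging gives the robot as it stands.
- The arm moves only by the tool drive_tool, never from a script. Its argument "targets" is a list that holds one entry, the list of rows, each a list of 5 numbers: the closure, from -1 (fully open) to 1 (shut), then the shift along the tool's x, y, z in cm, then the turn about the tool's z in rad. In form: [[[hand, x, y, z, spin], ...]]. A call has 1 to 8 rows; each row shifts and turns the commanded pose from where the row before left it, along the tool's axes as they then stand; what a row does not reach is not made up. A row lasts 1/8 s, in which the tool goes at most 62.5 mm and 10.7 degrees, less where a joint would pass 70% of its speed; a pose out of reach is approached as far as the arm can. A call is refused whole if a number of a shift passes 6.25 or a number of a turn 0.188, either way. A call with a gripper value outside its range is refused whole. The fingers move at their own pace and stop on an object; "force" is the grip in N (left out, the last holds). Time passes only in rows, so rows that do not move let the fingers close. It gives the time, the measured TCP pose, the force, the opening and the grip force at its end, in the units of the state.
- env.read_state(): the state, without advancing time (a new reading comes with each control period).
- imaging.grab_frame(name): name is "side" or "top" or "wrist"; returns the picture (480x640x3 uint8, red, green, blue); there is no depth.
- imaging.camera_model(name): a dict with "camera_matrix" (3x3 intrinsics, pixels), "k1" (the pictures are not rectified: a ray, as slopes to the right and down, at radius r is drawn at 1 + k1 r^2 times it, then the intrinsics apply), "xyz" and "orientation" of the camera in the world; the wrist camera has in their place "hand_eye" (4x4, takes a point from camera to tool coordinates, whose origin is the TCP and whose axes are the flange's). Camera axes: x right, y up, looking along -z (the intrinsics and any distortion apply to the point x, -y, -z); pixel columns grow to the right and rows downward; lengths in mm; the calibration is good to about 2 mm. A picture is of the moment at which its call begins: read the wrist's pose just before it. camera_model takes no time and is no camera call.
- env.sign_off(): hands the job in; it is judged then, once.
The state is a dict: "time": time; "joint_pos": joint angles; "qd": joint speeds; "effort": joint torques, N m; "ee_pos": TCP position; "tool_rot": TCP orientation; "ft_force": force on the tool from outside, world axes, zero at the start; "wrist_torque": the same for the moment, N m; "opening": opening from 0.0 (shut) to 1.0 (fully open); "grip_force": force on a finger pad.
Only numpy, scipy, OpenCV 4.12 (cv2) and the standard library are available. Lean on these libraries where they do the work, as an engineer would, in place of code of your own. Each camera call takes 0.05 s, during which the arm holds its last target. There are 200 camera calls.

## Working session

There is one attempt and no reset: what is moved stays moved. The work goes in short steps, Python scripts to look and compute and a tool call to move; the robot and the scene stay as the last step left them, time stands still between calls to the robot, and variables do not carry over. Pictures are saved under pics/ and viewed, at most 10 in all, crops included, and the job is handed in when it is done.

Besides the shell and the picture viewer there is one more tool, called after ">>>" in YAML: its name, and indented under it one key for each argument. drive_tool: Moves the arm, as the interface text tells. Its arguments: {"type":"object","properties":{"targets":{"type":"array","items":{"type":"array","items":{"type":"array","items":{"type":"number"}}}},"force":{"type":"number"}},"required":["targets"]}

```bash
ls; mkdir -p pics
python3 - <<'E'
from bench import env, imaging
import cv2
print(env.read_state(), env.tcp_to_grasp)
for n in("top","side"):
    cv2.imwrite(f"pics/{n}0.png",imaging.grab_frame(n)[:,:,::-1]); print(n,imaging.camera_model(n))
print(imaging.camera_model("wrist"))
E
```

```text
pics
{'time': 0.0, 'joint_pos': array([-1.11602998e+00,  1.26384151e-01, -4.05833355e-02,  1.40540668e+00,
        2.09386681e-05,  1.57078534e+00]), 'qd': array([ 0.00298555, -0.00137207, -0.00170717,  0.00035749, -0.00179253,
       -0.0016308 ]), 'effort': array([-7.74554537e-04, -4.35918117e+01,  3.52921915e+01,  1.74817443e-02,
        5.36521372e-05, -2.20960359e-06]), 'ee_pos': array([ 230.4374146 , -471.27894667,  230.53758965]), 'tool_rot': array([ 9.74258099e-01,  2.25434102e-01, -1.67641632e-04, -7.70975654e-04]), 'ft_force': array([-0.09051931, -0.02954366, -0.2064844 ]), 'wrist_torque': array([ 0.00152721, -0.02183945, -0.03661422]), 'grip_force': 0.0, 'opening': 0.9994674473400419} 18.700000000000003
top {'camera_matrix': array([[466.80170801,   0.        , 323.61668343],
       [  0.        , 466.80170801, 241.10879336],
       [  0.        ,   0.        ,   1.        ]]), 'k1': -0.07476709955272538, 'xyz': array([524.90800629, -32.21097541, 942.27001681]), 'orientation': array([-0.03910323,  0.04860594,  0.70803719, -0.70341434])}
side {'camera_matrix': array([[487.96
[... 160 characters left out ...]
403542, 'xyz': array([ 427.75867147, -561.8114064 ,  536.69770256]), 'orientation': array([ 0.41764933, -0.08376759, -0.16198161,  0.89012021])}
{'camera_matrix': array([[401.62568445,   0.        , 318.99952119],
       [  0.        , 401.62568445, 243.56203991],
       [  0.        ,   0.        ,   1.        ]]), 'k1': -0.030092698583098737, 'hand_eye': array([[-3.49234785e-04,  9.61494798e-01,  2.74822910e-01,
         6.93170774e+01],
       [ 9.99999938e-01,  3.25014865e-04,  1.33666663e-04,
        -7.34328299e-01],
       [ 3.91982706e-05,  2.74822939e-01, -9.61494852e-01,
        -1.43218829e+02],
       [ 0.00000000e+00,  0.00000000e+00,  0.00000000e+00,
         1.00000000e+00]])}
```

View pics/top0.png

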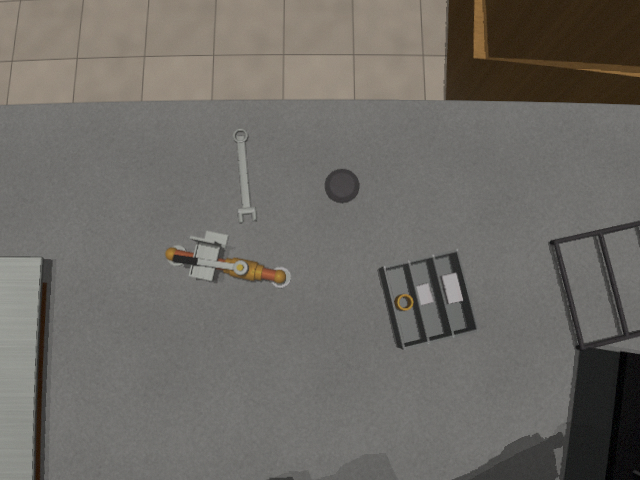

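View pics/side0.png

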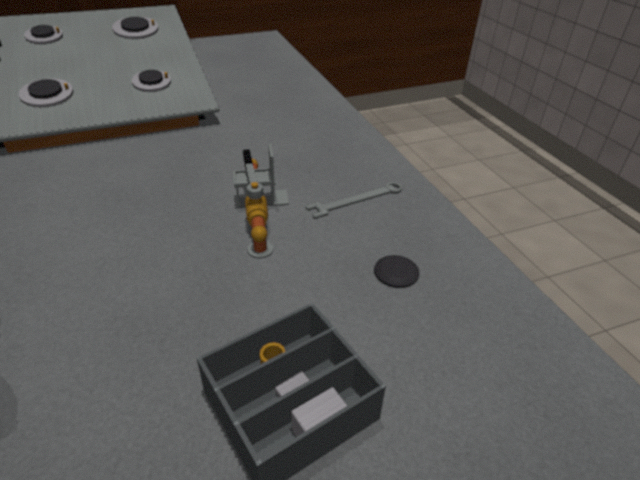

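The top view shows the stem near (240,267), the grip near (185,259) and the open lever pointing left. The bin's corners are near (381,268), (458,252), (475,328) and (402,347). The block is in the right lane at (453,288), the packer in the middle and the coupling on the left. I'll zoom in for precision.

```bash
cat > h.py <<'E'
import numpy as np, cv2
from scipy.spatial.transform import Rotation as R
from bench import env, imaging
def cam(n,st=None):
    m=imaging.camera_model(n)
    if n=="wrist":
        H=np.array(m["hand_eye"]); T=R.from_quat(st["tool_rot"]).as_matrix()
        return m,T@H[:3,:3],T@H[:3,3]+st["ee_pos"]
    return m,R.from_quat(m["orientation"]).as_matrix(),np.array(m["xyz"])
def p2w(n,uv,z,st=None):
    m,A,c=cam(n,st)
    q=cv2.undistortPoints(np.array(uv,float).reshape(-1,1,2),m["camera_matrix"],np.array([m["k1"],0,0,0.]))[:,0]
    d=np.c_[q[:,0],-q[:,1],-np.ones(len(q))]@A.T
    z=np.broadcast_to(z,len(q))
    return c+d*((z-c[2])/d[:,2])[:,None]
def w2p(n,P,st=None):
    m,A,c=cam(n,st); p=(np.atleast_2d(P)-c)@A
    p=p*[1,-1,-1]
    return cv2.projectPoints(p.reshape(-1,1,3),np.zeros(3),np.zeros(3),m["camera_matrix"],np.array([m["k1"],0,0,0.]))[0][:,0]
E
python3 - <<'E'
from h import *
r=lambda *a:print(np.round(p2w(*a),1).tolist())
r("top",[(240,267),(185,259)],72)
r("top",[(381,268),(458,252),(475,328),(402,347)],67)
r("top",[(453,288),(425,294)],[52,26])
r("side",[(255,188),(248,157)],72)
r("side",[(319,410)],52)
im=cv2.imread("pics/top0.png")
a=cv2.resize(im[225:295,160:300],(800,400)[:2],interpolation=cv2.INTER_CUBIC)
b=cv2.resize(im[240:355,370:485],(600,600),interpolation=cv2.INTER_CUBIC)
cv2.imwrite("pics/a.png",a);cv2.imwrite("pics/b.png",b)
E
```

```text
[[585.6, 112.1, 72.0], [601.1, 215.9, 72.0]]
[[582.5, -152.0, 67.0], [611.7, -300.1, 67.0], [468.3, -326.9, 67.0], [435.6, -188.2, 67.0]]
[[543.9, -292.1, 52.0], [533.3, -243.4, 26.0]]
[[588.9, 118.8, 72.0], [604.7, 222.5, 72.0]]
[[543.9, -293.5, 52.0]]
```

View pics/a.png

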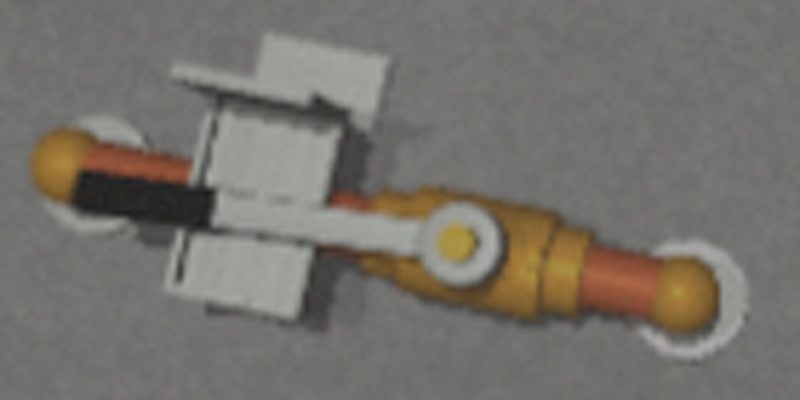

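View pics/b.png

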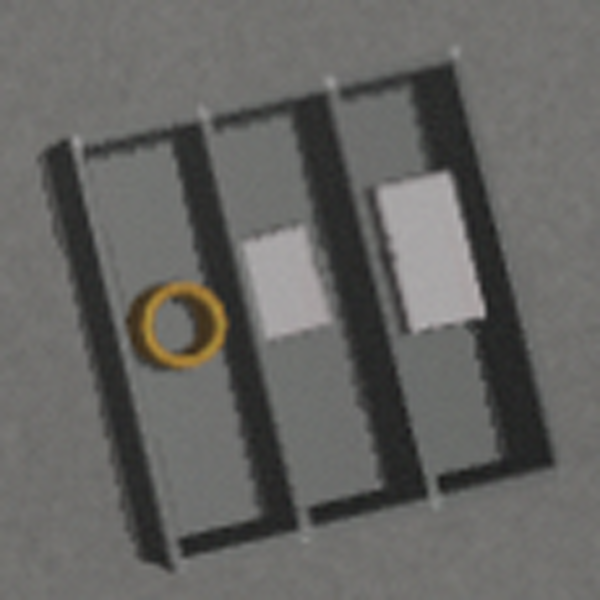

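The crops give these points. In a.png the stem nut is at (459,243), the grip's centre at (144,197), and the pipe elbows at (67,165) and (687,293). In b.png the bin rim's corners are at (75,140), (455,50), (553,465) and (175,570). The block's top corners there are at (375,188), (447,172), (486,316) and (411,333).

Run:
```python
from h import *
fa=lambda L:[(160+(x+.5)/5.714-.5,225+(y+.5)/5.714-.5) for x,y in L]
fb=lambda L:[(370+(x+.5)/5.217-.5,240+(y+.5)/5.217-.5) for x,y in L]
r=lambda t,P:print(t,np.round(P,1).tolist())
g=p2w("top",fa([(459,243),(144,197)]),[80,82]);r("stem,grip",g); d=g[1]-g[0]; print(np.hypot(*d[:2]),np.arctan2(d[1],d[0])-np.pi/2)
e=p2w("top",fa([(67,165),(687,293)]),[46,46]);r("elbow",e);d=e[0]-e[1];print(np.hypot(*d[:2]),np.arctan2(d[1],d[0])-np.pi/2)
s=e[1]+d*70/215;r("stem from pipe",s)
c=p2w("top",fb([(75,140),(455,50),(553,465),(175,570)]),67);r("bin",c);r("c",c.mean(0))
x=(c[0]+c[1]-c[2]-c[3])/2;y=(c[0]+c[3]-c[1]-c[2])/2;print(np.hypot(*x[:2]),np.hypot(*y[:2]),np.arctan2(x[1],x[0]),np.arctan2(-y[0],y[1]))
k=p2w("top",fb([(375,188),(447,172),(486,316),(411,333)]),52);r("blk",k);r("c",k.mean(0))
x=(k[0]+k[1]-k[2]-k[3])/2;y=(k[0]+k[3]-k[1]-k[2])/2;print(np.hypot(*x[:2]),np.hypot(*y[:2]),np.arctan2(x[1],x[0]),np.arctan2(-y[0],y[1]))
```

```text
stem,grip [[584.9, 110.9, 80.0], [600.1, 213.4, 82.0]]
103.63087182284326 -0.14779935127024513
elbow [[614.3, 250.4, 46.0], [570.0, 39.8, 46.0]]
215.22139877633327 -0.20705611465133877
stem from pipe [584.4, 108.3, 46.0]
bin [[585.4, -157.7, 67.0], [617.1, -298.0, 67.0], [467.0, -328.0, 67.0], [432.1, -190.2, 67.0]]
c [525.4, -243.5, 67.0]
154.88963752854676 142.97213489180177 0.2033304458786359 0.23503048635079687
blk [[567.8, -270.5, 52.0], [573.5, -297.7, 52.0], [520.5, -310.2, 52.0], [514.6, -282.0, 52.0]]
c [544.1, -290.1, 52.0]
54.429621537708925 28.24146945527983 0.22251783908377198 0.20445638839044056
```

>>> drive_tool:
  targets:
    - [[1, 4.7, -3.2, 0, 0], [1, 4.7, -3.2, 0, 0], [1, 4.7, -3.2, 0, 0], [1, 4.7, -3.2, 0, 0], [1, 4.7, -3.2, 0, 0], [1, 4.7, -3.2, 0, 0], [1, 4.7, -3.2, 0, 0], [1, 4.7, -3.2, 0, 0]]

```text
time: 1.1
ee_pos: [456.4, -74.7, 231.1]
tool_rot: [0.974, 0.225, -0.0, 0.0]
ft_force: [1.1, -0.8, -0.2]
opening: 0.0
grip_force: 0.0
```

>>> drive_tool:
  targets:
    - [[1, 4.7, -3.2, 0, 0], [1, 4.7, -3.2, 0, 0], [1, 4.7, -3.2, 0, 0], [1, 4.7, -3.2, 0, 0], [1, 4.7, -3.2, 0, -0.18], [1, 0, 0, 0, -0.18], [1, 0, 0, 0, -0.18], [1, 0, 0, 0, -0.18]]

```text
time: 2.1
ee_pos: [596.6, 170.8, 230.4]
tool_rot: [0.831, 0.557, -0.001, -0.0]
ft_force: [0.4, 0.5, -1.2]
opening: -0.001
grip_force: 0.0
```

```bash
cat >> h.py <<'E'
def go(x,y,z,psi):
    s=env.read_state(); M=R.from_quat(s["tool_rot"]).as_matrix(); a=np.arctan2(M[1,0],M[0,0]); d=np.array([x,y,z])-s["ee_pos"]
    print("t",s["time"],"pos",s["ee_pos"].round(1),"psi",round(a,3),"q6",round(s["joint_pos"][5],2),"F",s["ft_force"].round(1),"op",round(s["opening"],2))
    print("tool shift cm",(M.T@d/10).round(2),"spin",round(-((psi-a+np.pi)%(2*np.pi)-np.pi),3))
E
python3 - <<'E'
from h import *
go(627,220,110,1.42)
E
```

```text
t 2.1 pos [596.6 170.8 230.4] psi 1.181 q6 2.24 F [ 0.4  0.5 -1.2] op -0.0
tool shift cm [ 5.72  0.96 12.04] spin -0.239
```

Run:
```python
from h import *
s=env.read_state(); np.save("s1.npy",s,allow_pickle=True)
cv2.imwrite("pics/w1.png",imaging.grab_frame("wrist")[:,:,::-1])
```

```text
(no output)
```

View pics/w1.png

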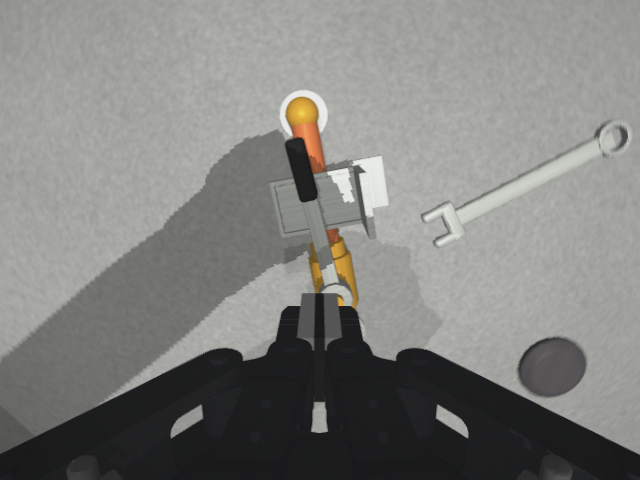

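The wrist view shows the grip's ends at (294,140) and (308,200), the far elbow at (302,112) and the hub near (340,298). The cradle floor corners are near (272,184), (282,238), (373,236) and (358,167), and the space beside the grip is clear.

Run:
```python
from h import *
s=np.load("s1.npy",allow_pickle=True).item()
P=p2w("wrist",[(294,140),(308,200),(302,112),(340,298),(272,184),(282,238)],[82,82,46,80,55,55],s);print(P.round(1))
d=P[0]-P[1];print(np.hypot(*d[:2]),np.arctan2(d[1],d[0])-np.pi/2)
go(628,221,100,1.42)
```

```text
[[603.1 235.5  82. ]
 [595.7 192.4  82. ]
 [614.8 252.6  46. ]
 [588.6 110.3  80. ]
 [571.7 211.   55. ]
 [561.2 167.4  55. ]]
43.77101792792488 -0.1697216117455851
t 2.15 pos [596.6 170.7 230.6] psi 1.186 q6 2.23 F [-0.  -0.9 -0. ] op -0.0
tool shift cm [ 5.86  1.04 13.05] spin -0.234
```

>>> drive_tool:
  targets:
    - [[1, 2.95, 0.52, 0, 0], [1, 2.95, 0.52, 0, 0], [1, 0, 0, 2, -0.12], [1, 0, 0, 3, -0.115], [1, 0, 0, 4, 0], [1, 0, 0, 4, 0], [1, 0, 0, 0, 0]]

```text
time: 3.02
ee_pos: [626.6, 220.0, 97.4]
tool_rot: [0.762, 0.647, -0.004, -0.001]
ft_force: [-0.3, 0.1, 0.3]
opening: -0.003
grip_force: 0.0
```

Run:
```python
from h import *
go(628,221,62,1.42)
```

```text
t 3.025 pos [626.6 220.   97.4] psi 1.408 q6 2.07 F [-0.3  0.1  0.3] op -0.0
tool shift cm [0.14 0.14 3.54] spin -0.012
```

>>> drive_tool:
  targets:
    - [[1, 0.1, 0, 1.8, 0], [1, 0, 0, 1.9, 0], [1, 0, -0.4, 0, 0], [1, 0.17, -1.37, 0, -0.12], [1, 0.17, -1.37, 0, -0.12], [1, 0.17, -1.37, 0, -0.12], [1, 0.17, -1.37, 0, -0.12]]

```text
time: 3.9
ee_pos: [571.8, 229.2, 66.3]
tool_rot: [0.584, 0.812, 0.002, 0.001]
ft_force: [2.1, 0.4, -0.7]
opening: -0.002
grip_force: 1.0
```

Run:
```python
from h import *
go(628,221,62,1.42)
s=env.read_state();u=s["ee_pos"][:2]-[584.7,110];a=1.89
print(np.hypot(*u),np.arctan2(u[1],u[0]))
```

```text
t 3.9 pos [571.8 229.2  66.3] psi 1.894 q6 1.63 F [ 2.1  0.4 -0.7] op -0.0
tool shift cm [-2.56  5.07  0.45] spin 0.474
119.85511372951126 1.6785402904857314
```

>>> drive_tool:
  targets:
    - [[1, 0.1, -1.37, 0.4, -0.12], [1, 0.15, -1.37, 0, -0.12], [1, 0.15, -1.37, 0, -0.12], [1, 0.15, -1.37, 0, -0.12], [1, 0.15, -1.37, 0, -0.12], [1, 0.15, -1.37, 0, -0.12], [1, 0.15, -1.37, 0, -0.12]]

```text
time: 4.78
ee_pos: [492.7, 178.1, 62.3]
tool_rot: [0.202, 0.979, 0.002, 0.001]
ft_force: [-0.9, 3.0, 0.1]
opening: 0.001
grip_force: 1.1
```

Run:
```python
from h import *
go(628,221,62,2.93)
s=env.read_state();u=s["ee_pos"][:2]-[584.7,110]
print(np.hypot(*u),np.arctan2(u[1],u[0]))
```

```text
t 4.775 pos [492.7 178.1  62.3] psi 2.734 q6 0.75 F [-0.9  3.   0.1] op 0.0
tool shift cm [-10.72   9.3    0.08] spin -0.196
114.48252679456846 2.504288547727765
```

>>> drive_tool:
  targets:
    - [[1, 0.15, -1.15, 0, -0.1], [1, 0.1, -1.0, 0, -0.08], [1, 0, 0, 0, 0]]

```text
time: 5.15
ee_pos: [482.8, 158.1, 62.0]
tool_rot: [0.116, 0.993, 0.001, 0.001]
ft_force: [-0.6, 0.1, 0.7]
opening: 0.001
grip_force: 0.0
```

>>> drive_tool:
  targets:
    - [[1, 0, -0.2, 0, 0], [1, 0, -0.2, 0, 0]]

```text
time: 5.4
ee_pos: [482.0, 154.7, 60.9]
tool_rot: [0.116, 0.993, 0.001, 0.001]
ft_force: [0.9, 1.4, 1.2]
opening: -0.003
grip_force: 1.0
```

>>> drive_tool:
  targets:
    - [[1, 0, -0.25, 0, 0], [1, 0, -0.25, 0, 0], [1, 0, 0, 0, 0]]

```text
time: 5.78
ee_pos: [481.2, 152.4, 60.8]
tool_rot: [0.115, 0.993, 0.004, 0.0]
ft_force: [1.7, 14.5, -1.4]
opening: -0.001
grip_force: 6.8
```

>>> drive_tool:
  targets:
    - [[1, 0, -0.25, 0, 0], [1, 0, -0.25, 0, 0], [1, 0, 0, 0, 0]]

```text
time: 6.15
ee_pos: [481.1, 152.0, 61.1]
tool_rot: [0.114, 0.993, 0.009, 0.0]
ft_force: [5.3, 29.9, -7.3]
opening: 0.0
grip_force: 15.2
```

>>> drive_tool:
  targets:
    - [[1, 0, -0.2, 0, 0], [1, 0, -0.1, 0, 0], [1, 0, 0, 0, 0]]

```text
time: 6.52
ee_pos: [481.0, 151.7, 61.2]
tool_rot: [0.113, 0.994, 0.012, 0.0]
ft_force: [6.4, 40.4, -9.0]
opening: 0.002
grip_force: 20.3
```

>>> drive_tool:
  targets:
    - [[1, 0, 1.2, 0, 0], [1, 0, 1.2, 0, 0], [1, 0, 0, -4, 0], [1, 0, 0, -5, 0], [-1, 0, 0, -5, 0], [-1, 0, 0, 0, 0]]

```text
time: 7.28
ee_pos: [485.7, 165.1, 204.3]
tool_rot: [0.116, 0.993, 0.001, 0.003]
ft_force: [0.9, 0.2, 0.5]
opening: 0.42
grip_force: 0.0
```

Run:
```python
from h import *
go(544,-290,190,1.78)
```

```text
t 7.275 pos [485.7 165.1 204.3] psi 2.909 q6 0.56 F [0.9 0.2 0.5] op 0.42
tool shift cm [-16.16 -42.94   1.41] spin 1.129
```

>>> drive_tool:
  targets:
    - [[-1, -1.6, -4.3, 0, 0], [-1, -1.6, -4.3, 0, 0], [-1, -1.6, -4.3, 0, 0], [-1, -1.6, -4.3, 0, 0], [-1, -1.6, -4.3, 0, 0], [-1, -1.6, -4.3, 0, 0], [-1, -1.6, -4.3, 0, 0], [-1, -1.6, -4.3, 0, 0]]

```text
time: 8.28
ee_pos: [528.6, -201.0, 198.9]
tool_rot: [0.116, 0.993, 0.0, -0.001]
ft_force: [0.5, 0.3, -0.7]
opening: 0.997
grip_force: 0.0
```

>>> drive_tool:
  targets:
    - [[-1, -1.6, -4.3, 0, 0], [-1, -1.6, -4.3, 0, 0.125], [-1, 0, 0, 0, 0.167], [-1, 0, 0, 0, 0.167], [-1, 0, 0, 0, 0.167], [-1, 0, 0, 0, 0.167], [-1, 0, 0, 0, 0.167], [-1, 0, 0, 0, 0.167]]

```text
time: 9.28
ee_pos: [539.9, -290.4, 198.6]
tool_rot: [0.631, 0.776, -0.001, -0.001]
ft_force: [0.1, 0.0, -0.7]
opening: 1.0
grip_force: 0.0
```

>>> drive_tool:
  targets:
    - [[-1, 0, 0, 0, 0], [-1, 0, 0, 0, 0]]

```text
time: 9.52
ee_pos: [540.4, -290.4, 199.5]
tool_rot: [0.627, 0.779, -0.0, -0.001]
ft_force: [1.0, 0.7, -0.1]
opening: 1.002
grip_force: 0.0
```

Run:
```python
from h import *
go(544,-290,80,1.78)
s=env.read_state(); np.save("s2.npy",s,allow_pickle=True)
cv2.imwrite("pics/w2.png",imaging.grab_frame("wrist")[:,:,::-1])
```

```text
t 9.525 pos [ 540.4 -290.4  199.5] psi 1.785 q6 0.86 F [ 1.   0.7 -0.1] op 1.0
tool shift cm [-0.05  0.38 11.95] spin 0.005
```

View pics/w2.png

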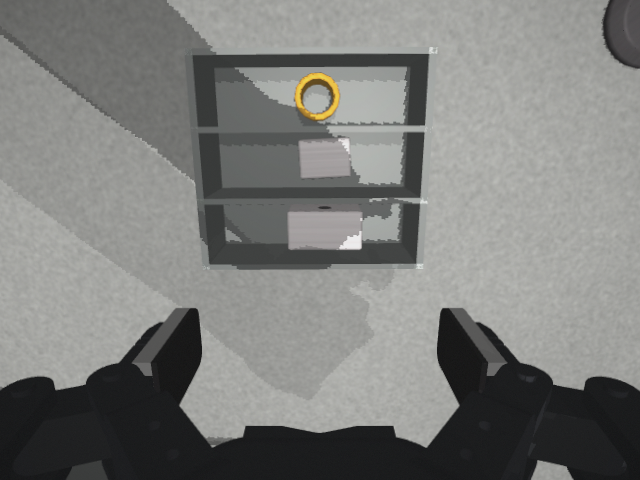

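The wrist view shows the block in the near lane with its hole visible on the long side. Its top corners are at (288,211), (362,210), (361,249) and (289,249). The lane has free room at both ends.

Run:
```python
from h import *
s=np.load("s2.npy",allow_pickle=True).item()
k=p2w("wrist",[(288,211),(362,210),(361,249),(289,249)],52,s);c=k.mean(0);print(k.round(1),c)
x=(k[1]+k[2]-k[0]-k[3])/2;print(np.hypot(*x[:2]),np.arctan2(x[1],x[0]))
b=p2w("wrist",[(190,52),(437,48),(423,268),(206,268)],67,s);print(b.round(1),b.mean(0))
go(c[0],c[1],100,1.78)
```

```text
[[ 514.7 -283.4   52. ]
 [ 567.7 -271.1   52. ]
 [ 574.2 -300.3   52. ]
 [ 521.  -311.9   52. ]] [ 544.41434052 -291.67314017   52.        ]
54.43352022711592 0.2213611283514142
[[ 434.6 -192.7   67. ]
 [ 587.  -157.2   67. ]
 [ 619.3 -300.7   67. ]
 [ 464.9 -334.3   67. ]] [ 526.42631737 -246.21947249   67.        ]
t 9.575 pos [ 540.5 -290.4  199.7] psi 1.785 q6 0.86 F [0.3 0.3 0.1] op 1.0
tool shift cm [-0.21  0.37  9.97] spin 0.005
```

>>> drive_tool:
  targets:
    - [[-1, -0.15, 0.37, 3, 0], [-1, 0, 0, 4, 0], [-1, 0, 0, 4, 0], [-1, 0, 0, 3, 0], [-1, 0, 0, 2, 0], [-1, 0, 0, 1.2, 0], [-1, 0, 0, 0.8, 0], [-1, 0, 0, 0, 0]]

```text
time: 10.58
ee_pos: [544.6, -291.1, 20.2]
tool_rot: [0.628, 0.778, -0.0, -0.0]
ft_force: [-0.2, 0.2, 0.7]
opening: 0.997
grip_force: 0.0
```

Run:
```python
from h import *
go(544.4,-291.2,17,1.78)
```

```text
t 10.575 pos [ 544.6 -291.1   20.2] psi 1.783 q6 0.87 F [-0.2  0.2  0.7] op 1.0
tool shift cm [-0.01 -0.02  0.32] spin 0.003
```

>>> drive_tool:
  targets:
    - [[-1, 0, 0, 0.2, 0], [0.1, 0, 0, 0, 0], [1, 0, 0, 0, 0], [1, 0, 0, 0, 0], [1, 0, 0, 0, 0], [1, 0, 0, 0, 0], [1, 0, 0, 0, 0], [1, 0, 0, 0, 0]]
  force: 40

```text
time: 11.58
ee_pos: [544.9, -291.3, 18.9]
tool_rot: [0.628, 0.778, 0.0, 0.0]
ft_force: [-0.9, 0.7, 5.7]
opening: 0.646
grip_force: 44.2
```

>>> drive_tool:
  targets:
    - [[1, 0, 0, -0.5, 0], [1, 0, 0, -1, 0], [1, 0, 0, -2, 0], [1, 0, 0, -3, 0], [1, 0, 0, -3, 0], [1, 0, 0, -3, 0], [1, 0, 0, 0, 0]]

```text
time: 12.45
ee_pos: [546.0, -291.7, 146.0]
tool_rot: [0.628, 0.778, 0.0, 0.002]
ft_force: [1.0, 0.0, -2.1]
opening: 0.653
grip_force: 43.6
```

Run:
```python
from h import *
go(430,-60,143,1.364)
```

```text
t 12.45 pos [ 546.  -291.7  146. ] psi 1.783 q6 0.87 F [ 1.   0.  -2.1] op 0.65
tool shift cm [25.1  -6.46  0.2 ] spin 0.419
```

>>> drive_tool:
  targets:
    - [[1, 2, -0.5, 0, 0], [1, 3.5, -0.9, 0, 0], [1, 4, -1.04, 0, 0], [1, 4, -1.04, 0, 0], [1, 4, -1.04, 0, 0], [1, 3.5, -0.9, 0, 0], [1, 2.5, -0.65, 0, 0], [1, 1.6, -0.4, 0, 0]]

```text
time: 13.45
ee_pos: [427.3, -58.3, 142.1]
tool_rot: [0.628, 0.778, -0.0, -0.001]
ft_force: [0.4, 0.3, -1.8]
opening: 0.648
grip_force: 43.5
```

>>> drive_tool:
  targets:
    - [[1, 0, 0, 2, 0.1], [1, 0, 0, 3, 0.11], [1, 0, 0, 3, 0.11], [1, 0, 0, 2.5, 0.1], [1, 0, 0, 1.2, 0], [1, 0, 0, 0.6, 0], [1, 0, 0, 0, 0]]

```text
time: 14.32
ee_pos: [428.8, -59.4, 20.5]
tool_rot: [0.776, 0.63, 0.0, 0.0]
ft_force: [0.6, 0.0, -1.8]
opening: 0.646
grip_force: 43.4
```

Run:
```python
from h import *
go(430,-60,7.5,1.364)
```

```text
t 14.325 pos [428.8 -59.4  20.5] psi 1.364 q6 1.64 F [ 0.6  0.  -1.8] op 0.65
tool shift cm [-0.04  0.13  1.3 ] spin -0.0
```

>>> drive_tool:
  targets:
    - [[1, 0, 0, 0.6, 0], [1, 0, 0, 0.3, 0], [1, 0, 0, 0.2, 0], [1, 0, 0, 0.1, 0], [1, 0, 0, 0, 0]]

```text
time: 14.95
ee_pos: [428.6, -59.3, 8.3]
tool_rot: [0.777, 0.63, -0.0, 0.0]
ft_force: [0.3, 0.0, -1.7]
opening: 0.651
grip_force: 43.4
```

>>> drive_tool:
  targets:
    - [[1, 0, 0, 0.15, 0], [1, 0, 0, 0, 0]]

```text
time: 15.2
ee_pos: [428.7, -59.3, 6.9]
tool_rot: [0.777, 0.63, 0.0, 0.0]
ft_force: [-0.1, -0.1, -1.4]
opening: 0.646
grip_force: 43.5
```

>>> drive_tool:
  targets:
    - [[1, 0, 0, 0.1, 0], [1, 0, 0, 0.1, 0], [1, 0, 0, 0, 0]]

```text
time: 15.58
ee_pos: [428.8, -59.3, 6.8]
tool_rot: [0.777, 0.63, 0.0, 0.0]
ft_force: [-7.6, 1.0, 20.1]
opening: 0.647
grip_force: 46.1
```

>>> drive_tool:
  targets:
    - [[1, 0, 0, -0.1, 0], [-1, 0, 0, 0, 0], [-1, 0, 0, 0, 0], [-1, 0, 0, 0, 0], [-1, 0, 0, 0, 0], [-1, 0, 0, 0, 0]]

```text
time: 16.32
ee_pos: [428.5, -59.3, 5.7]
tool_rot: [0.777, 0.63, -0.0, -0.0]
ft_force: [0.4, 0.1, -0.0]
opening: 1.001
grip_force: 0.0
```

>>> drive_tool:
  targets:
    - [[-1, 0, 0, -1, 0], [-1, 0, 0, -2, 0], [-1, 0, 0, -3, 0], [-1, 0, 0, -4, 0], [-1, 0, 0, -3, 0], [-1, 0, 0, 0, 0]]

```text
time: 17.08
ee_pos: [430.3, -59.5, 138.8]
tool_rot: [0.777, 0.63, 0.002, 0.002]
ft_force: [0.0, -0.6, -0.6]
opening: 0.999
grip_force: 0.0
```

>>> drive_tool:
  targets:
    - [[-1, 0, 0, -1, -0.187], [-1, 0, 0, 0, -0.187], [-1, 0, 0, 0, -0.187], [-1, 0, 0, 0, -0.187], [-1, 0, 0, 0, -0.187], [-1, 0, 0, 0, -0.187], [-1, 0, 0, 0, -0.187], [-1, 0, 0, 0, -0.187]]

```text
time: 18.08
ee_pos: [428.0, -59.2, 144.9]
tool_rot: [0.138, 0.99, 0.0, -0.001]
ft_force: [0.4, 0.5, 0.2]
opening: 0.996
grip_force: 0.0
```

>>> drive_tool:
  targets:
    - [[-1, 0, 0, 0, -0.075], [-1, 0, 0, 0, 0], [-1, 0, 0, 0, 0]]

```text
time: 18.45
ee_pos: [428.3, -59.3, 145.4]
tool_rot: [0.104, 0.995, 0.0, -0.0]
ft_force: [0.2, -1.2, 0.9]
opening: 0.999
grip_force: 0.0
```

Run:
```python
from h import *
go(430,-60,20,2.935)
s=env.read_state(); np.save("s3.npy",s,allow_pickle=True)
w=imaging.grab_frame("wrist")[:,:,::-1]; t=imaging.grab_frame("top")[:,:,::-1]
cv2.imwrite("pics/top3.png",t);cv2.imwrite("pics/w3f.png",w)
u=w2p("wrist",[[428.7,-59.3,40]],s);print(u, w2p("top",[428.7,-59.3,40]))
a=cv2.resize(t[225:405,160:400],(800,600),interpolation=cv2.INTER_CUBIC)
cv2.imwrite("pics/c3.png",np.hstack([cv2.resize(a,(400,300)),cv2.resize(w,(400,300))]))
cv2.imwrite("pics/t3.png",a)
```

```text
t 18.45 pos [428.3 -59.3 145.4] psi 2.932 q6 0.07 F [ 0.2 -1.2  0.9] op 1.0
tool shift cm [-0.19 -0.03 12.54] spin -0.003
[[318.6112369  243.45001842]] [[332.0639042  350.02634423]]
```

View pics/w3f.png

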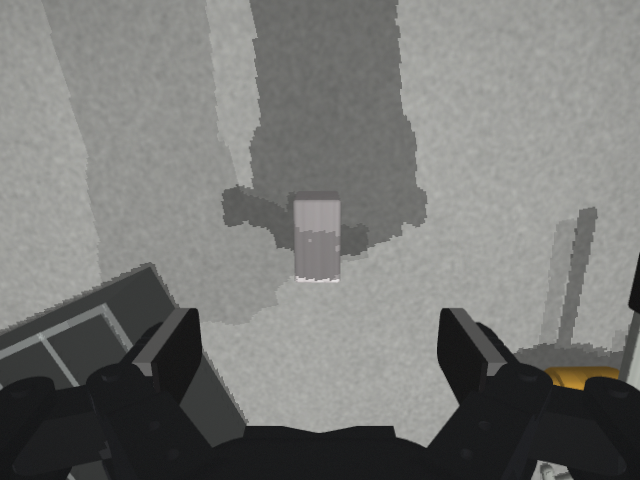

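View pics/t3.png

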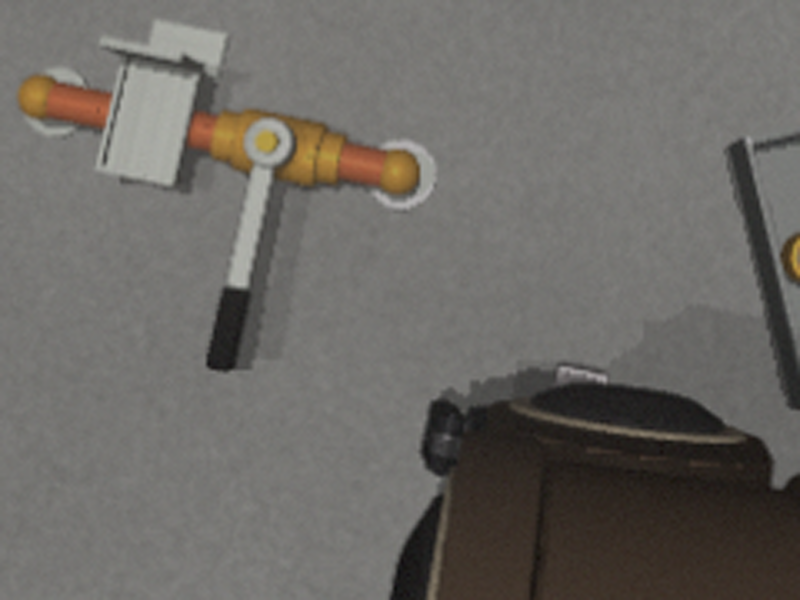

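The wrist view shows the block standing upright, with its top corners at (294,199), (340,199), (340,281) and (295,281). The top view shows the lever square across the pipe: stem at (267,142) and lever end at (222,370). The empty cradle's front lip corners are at (97,168) and (178,187).

Run:
```python
from h import *
s=np.load("s3.npy",allow_pickle=True).item()
k=p2w("wrist",[(294,199),(340,199),(340,281),(295,281)],40,s);c=k.mean(0);print(k.round(1),c)
x=(k[0]+k[1]-k[2]-k[3])/2;print(np.hypot(*x[:2]),np.arctan2(x[1],x[0]))
f=lambda L:[(160+(x+.5)/3.3333-.5,225+(y+.5)/3.3333-.5) for x,y in L]
P=p2w("top",f([(267,142),(222,370),(97,168),(178,187),(38,97),(400,171)]),[80,76,55,55,46,46]);print(P.round(1))
d=P[1]-P[0];print("lever",np.hypot(*d[:2]),np.arctan2(-d[1],-d[0]))
d=P[2]-P[3];print("lip",np.hypot(*d[:2]),np.arctan2(-d[0],d[1]));
a=-.205;m=(P[2]+P[3])/2;print("cradle",m[:2]+35*np.array([np.cos(a),np.sin(a)]))
d=P[4]-P[5];print("pipe",np.hypot(*d[:2]),np.arctan2(-d[0],d[1]),P[5]+d*70/215,P[5]+d*145/215)
go(428.3,-59.6,20,2.935)
```

```text
[[397.3 -68.3  40. ]
 [403.3 -40.2  40. ]
 [456.9 -50.8  40. ]
 [450.7 -80.   40. ]] [427.03866265 -59.83686202  40.        ]
54.667885265016565 2.9368381971639024
[[584.6 111.2  80. ]
 [459.6 135.3  76. ]
 [571.9 212.7  55. ]
 [560.9 165.9  55. ]
 [613.7 250.9  46. ]
 [569.9  40.1  46. ]]
lever 127.35897520288886 -0.18980850787350664
lip 48.0480729012624 -0.23088200169810977
cradle [600.69079225 182.19967125]
pipe 215.31467882389873 -0.20510191207663386 [584.14977849 108.72035335  46.        ] [599.44715562 182.25584176  46.        ]
t 18.55 pos [428.4 -59.3 145.6] psi 2.933 q6 0.07 F [-0.6 -0.3  0.6] op 1.0
tool shift cm [ 0.   -0.03 12.56] spin -0.002
```

>>> drive_tool:
  targets:
    - [[-1, 0, 0, 3, 0], [-1, 0, 0, 4, 0], [-1, 0, 0, 3, 0], [-1, 0, 0, 2, 0], [-1, 0, 0, 1.0, 0], [-1, 0, 0, 0.3, 0], [-1, 0, 0, 0, 0]]

```text
time: 19.42
ee_pos: [429.0, -59.4, 13.3]
tool_rot: [0.104, 0.995, -0.0, 0.0]
ft_force: [0.0, 0.3, -0.2]
opening: 1.0
grip_force: 0.0
```

>>> drive_tool:
  targets:
    - [[0.3, 0, 0, 0, 0], [1, 0, 0, 0, 0], [1, 0, 0, 0, 0], [1, 0, 0, 0, 0], [1, 0, 0, 0, 0], [1, 0, 0, 0, 0], [1, 0, 0, 0, 0], [1, 0, 0, 0, 0]]

```text
time: 20.42
ee_pos: [428.9, -59.4, 13.2]
tool_rot: [0.104, 0.995, -0.0, 0.0]
ft_force: [-2.1, -0.7, 5.0]
opening: 0.348
grip_force: 41.0
```

>>> drive_tool:
  targets:
    - [[1, 0, 0, -0.5, 0], [1, 0, 0, -1, 0], [1, 0, 0, -2, 0], [1, 0, 0, -3, 0], [1, 0, 0, -4, 0], [1, 0, 0, -4, 0], [1, 0, 0, -1.5, 0], [1, 0, 0, 0, 0]]

```text
time: 21.42
ee_pos: [429.0, -59.3, 173.1]
tool_rot: [0.104, 0.995, 0.0, 0.001]
ft_force: [0.3, 0.0, -2.7]
opening: 0.349
grip_force: 40.3
```

Run:
```python
from h import *
go(600,182.3,170,2.938)
```

```text
t 21.425 pos [429.  -59.3 173.1] psi 2.934 q6 0.07 F [ 0.3  0.  -2.7] op 0.35
tool shift cm [-11.75  27.17   0.33] spin -0.004
```

>>> drive_tool:
  targets:
    - [[1, -0.95, 2.2, 0, 0], [1, -1.5, 3.5, 0, 0], [1, -1.75, 4.1, 0, 0], [1, -1.9, 4.35, 0, 0], [1, -1.9, 4.35, 0, 0], [1, -1.65, 3.8, 0, 0], [1, -1.3, 3.0, 0, 0], [1, -0.8, 1.87, 0, 0]]

```text
time: 22.42
ee_pos: [599.4, 183.5, 169.5]
tool_rot: [0.103, 0.995, -0.001, -0.002]
ft_force: [-0.4, -0.4, -1.4]
opening: 0.344
grip_force: 40.3
```

>>> drive_tool:
  targets:
    - [[1, 0, 0, 0, 0], [1, 0, 0, 0, 0], [1, 0, 0, 0, 0]]

```text
time: 22.8
ee_pos: [599.0, 181.5, 172.4]
tool_rot: [0.104, 0.995, -0.0, -0.0]
ft_force: [-0.1, -0.1, -1.6]
opening: 0.343
grip_force: 40.3
```

Run:
```python
from h import *
go(600,182.3,100,2.938)
```

```text
t 22.8 pos [599.  181.5 172.4] psi 2.933 q6 0.5 F [-0.1 -0.1 -1.6] op 0.34
tool shift cm [-0.08  0.1   7.24] spin -0.005
```

>>> drive_tool:
  targets:
    - [[1, -0.08, 0.1, 2, 0], [1, 0, 0, 2.5, 0], [1, 0, 0, 2.0, 0], [1, 0, 0, 1.5, 0], [1, 0, 0, 1.2, 0], [1, 0, 0, 0.5, 0], [1, 0, 0, 0, 0], [1, 0, 0, 0, 0]]

```text
time: 23.8
ee_pos: [601.0, 183.3, 76.5]
tool_rot: [0.104, 0.995, 0.0, 0.001]
ft_force: [0.1, 0.0, -2.0]
opening: 0.346
grip_force: 40.4
```

Run:
```python
from h import *
go(600,182.3,63,2.938)
s=env.read_state(); np.save("s4.npy",s,allow_pickle=True)
w=imaging.grab_frame("wrist")[:,:,::-1]
cv2.imwrite("pics/w4.png",w)
```

```text
t 23.8 pos [601.  183.3  76.5] psi 2.934 q6 0.5 F [ 0.1  0.  -2. ] op 0.35
tool shift cm [ 0.08 -0.12  1.35] spin -0.004
```

View pics/w4.png

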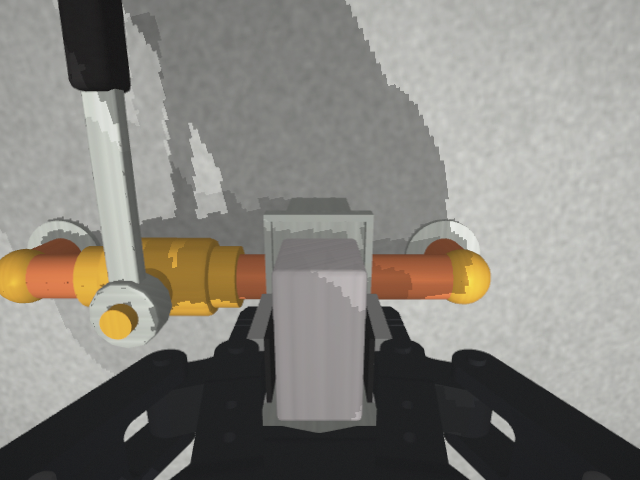

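The wrist view shows the block hanging square over the cradle. The front lip's outer corners are at (264,211) and (373,211), and the block's front top edge runs from (274,268) to (366,268).

Run:
```python
from h import *
s=np.load("s4.npy",allow_pickle=True).item()
P=p2w("wrist",[(264,211.5),(373,211.5),(274,268),(366,268),(274,420),(364,420)],[55,55,103,103,103,103],s)
M=R.from_quat(s["tool_rot"]).as_matrix();print(((P-s["ee_pos"])@M).round(1))
```

```text
[[ 37.3 -22.6  21.4]
 [ 37.3  22.9  21.5]
 [ 29.2 -13.5 -26.5]
 [ 29.2  14.8 -26.5]
 [-26.8 -15.3 -26.5]
 [-26.8  16.  -26.5]]
```

>>> drive_tool:
  targets:
    - [[1, 0.1, 0, 0.4, 0], [1, 0, 0, 0.3, 0], [1, 0, 0, 0.2, 0], [1, 0, 0, 0.1, 0], [1, 0, 0, 0, 0]]

```text
time: 24.48
ee_pos: [599.6, 183.3, 65.7]
tool_rot: [0.104, 0.995, -0.0, -0.0]
ft_force: [0.8, -0.5, -2.4]
opening: 0.347
grip_force: 40.4
```

>>> drive_tool:
  targets:
    - [[1, 0, 0, 0.15, 0], [1, 0, 0, 0.1, 0], [1, 0, 0, 0, 0]]

```text
time: 24.85
ee_pos: [599.6, 183.3, 63.3]
tool_rot: [0.104, 0.995, 0.0, 0.0]
ft_force: [-0.6, -0.3, -2.3]
opening: 0.349
grip_force: 40.5
```

>>> drive_tool:
  targets:
    - [[1, 0, 0, 0.1, 0], [1, 0, 0, 0.05, 0], [1, 0, 0, 0, 0]]

```text
time: 25.22
ee_pos: [599.7, 183.3, 63.3]
tool_rot: [0.104, 0.995, 0.0, 0.001]
ft_force: [-3.4, -0.3, 7.6]
opening: 0.341
grip_force: 41.6
```

>>> drive_tool:
  targets:
    - [[1, 0, 0, -0.05, 0], [-0.2, 0, 0, 0, 0], [-0.2, 0, 0, 0, 0], [-0.2, 0, 0, 0, 0], [-0.2, 0, 0, 0, 0]]

```text
time: 25.85
ee_pos: [599.6, 183.3, 62.1]
tool_rot: [0.104, 0.995, -0.0, -0.0]
ft_force: [-0.2, -0.0, -0.6]
opening: 0.599
grip_force: 0.0
```

>>> drive_tool:
  targets:
    - [[-0.2, 0, 0, -1, 0], [-0.2, 0, 0, -2, 0], [-0.2, 0, 0, -4, 0], [-0.2, 0, 0, -5, 0], [-0.2, 0, 0, -4, 0], [-0.2, 0, 0, 0, 0]]

```text
time: 26.6
ee_pos: [601.2, 183.8, 227.2]
tool_rot: [0.104, 0.995, 0.002, 0.004]
ft_force: [0.1, 0.0, -0.3]
opening: 0.602
grip_force: 0.0
```

Run:
```python
from h import *
s=env.read_state(); np.save("s5.npy",s,allow_pickle=True)
w=imaging.grab_frame("wrist")[:,:,::-1]
cv2.imwrite("pics/w5.png",w)
```

```text
(no output)
```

View pics/w5.png

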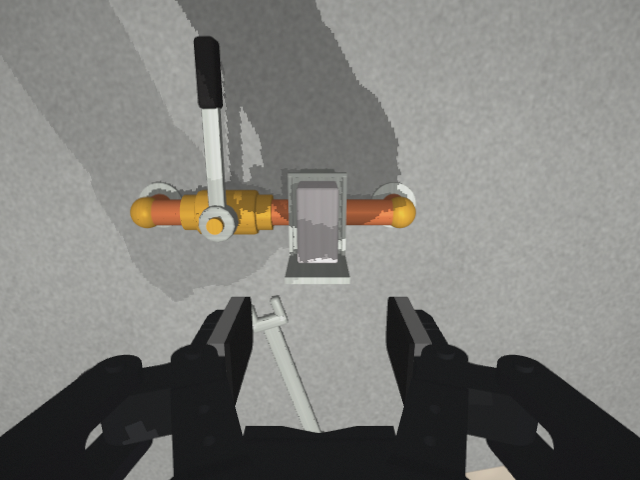

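The block sits square and centred inside the cradle lips, with its top spanning (296–338, 187–262). The lever is shut and the gripper is clear, so I'm handing it in.

```bash
python3 -c "
from bench import env
print(env.sign_off())"
```

```text
the job is handed in; nothing more can be done
None
```

I handed the job in at about 27 s: the lever is hard against its shut stop, the block was stood on the worktop and regrasped, and it now sits released in the cradle, with the other parts and tools untouched; no verdict came back.

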